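# Set up the bouquet finishing station

## Robot

A 7-joint arm with a two-finger parallel gripper is mounted at the origin on a cart in front of the work surface, level with it; the furniture and walls round the work are solid. World frame = base frame: x ahead of the robot, y to its left, z up, the work surface at z = 0. Lengths are in m, angles in rad, forces in N, time in s.
With the tool pointing down it reaches from about 0.4 to 0.85 m from the base axis. Payload 4.5 kg.
Tool frame: the origin (TCP) lies midway between the tips of the shut fingers; the grasp point (between the pads) lies 19 mm behind it; z points along the fingers, y is the line along which they close (so a half turn about z gives the same grasp; the last joint's range is limited). The gripper opens to 88 mm and grips with 3 to 60 N. Pads are 18 mm wide; open, the fingers measure 123 mm over their backs; the gripper's body (75 mm by 187 mm) begins 45 mm behind the grasp point.
Start: joints at [1.169, 0.689, -0.195, 1.565, 0.157, 0.902, -0.215], TCP at [0.264, -0.567, 0.215] pointing down, gripper open.
Joint ranges: [-3.01, 3.01], [-0.46, 2.08], [-1.47, 1.51], [0.13, 2.56], [-1, 4.14], [0.04, 2.09], [-2.66, 2.66]. Speed limits (rad/s): [2.57, 2.57, 3.14, 3.14, 3.14, 3.14, 3.14].

## Interface

Orientations are given as a unit quaternion [x, y, z, w].
In Python, from cell import env gives the robot as it stands.
- The arm moves only by the tool jog_arm, never from a script. Its argument "rows" is a list of rows, each a list of 7 numbers: the shift along the tool's x, y, z in cm, then the turn, a rotation vector about the tool's x, y, z in rad, then the closure, from 0 (fully open) to 1 (shut). In form: [[tx, ty, tz, ax, ay, az, gripper], ...]. A call has 1 to 12 rows; each row is the pose to reach, as a shift and turn from the pose commanded when the call began, along the tool's axes at that moment; what a row does not reach only later rows make up. A row lasts 1/12 s, in which the tool goes at most 41.7 mm and 7.16 degrees, less where a joint would pass 70% of its speed; a pose out of reach is approached as far as the arm can. A call with a gripper value outside its range is refused whole. The fingers move at their own pace and stop on an object; "newtons" is the grip in N (left out, the last holds). Time passes only in rows, so rows that repeat a pose let the fingers close. It gives the time, the measured TCP pose, the force, the opening and the grip force at its end, in the units of the state.
- env.state(): the state, without advancing time (a new reading comes with each control period).
- env.grab_frame(name): name is "scene" or "top"; returns a dict with "pixels" (384x512x3 uint8, red, green, blue), "depth" (384x512 float32, m along the optical axis (not along the pixel's ray), 0 where there is no reading), "fx", "fy", "cx", "cy" (pixels), "R" (3x3) and "t" (3): a world point X has camera coordinates R X + t. Camera axes: x right, y down, z forward; pixel columns grow to the right and rows downward; lengths in m; the calibration is good to about 2 mm. A picture is of the moment at which its call begins.
- env.job_done(): hands the job in; it is judged then, once.
Trained networks look in the newest picture that a camera, given by its name, has taken for a name from the list of things; names that differ only in an ending like _2 or _b are one class to them, and where a whole thing is asked for, a point or a joint stands for the part that bears it (a point fixed in the world has none). Each returns a list of dicts, best first, with "score" (0 to 1); they miss things now and then, are a little off and sometimes report something else, mostly with a low value. They report only what shows in the picture. A call takes as long as a camera call.
- env.search_frame(camera, thing): "position" ([row, column] in pixels, amid what is visible of it).
- env.landmark_of(camera, thing): "position" ([row, column] in pixels: a listed point, or the origin of a listed thing).
The state is a dict: "time": time; "joint_positions": joint angles; "qd": joint speeds; "tau": joint torques, N m; "ee_pos": TCP position; "ee_rot": TCP orientation; "ft_force": force on the tool from outside, world axes, zero at the start; "moment": the same for the moment, N m; "width": finger opening in m; "grip_force": force on a finger pad.
Only numpy, scipy, OpenCV 4.12 (cv2) and the standard library are available. Lean on these libraries where they do the work, as an engineer would, in place of code of your own. Each camera call takes 0.05 s, during which the arm holds its last target. There are 200 camera calls.

## Task

Get the finishing station ready for the next balloon bouquet by putting each thing in the holder made for it: the ribbon reel down on the two rollers of its cradle so that it can unwind, the roll of stickers flat in the large round seat, the balloon weight upright in the small round seat, and the stapler standing in its stand, centred and lying along the channel (either way round). Leave the marker, the little card box and the masking tape where they are.

Things in the scene. Friction and masses are not known exactly. Their poses are not given: they have to be found in the camera images.
- reel_mid (a point): Blue-green ribbon reel lying on its two black flanges, spool axis level along local y; it can roll along x. Point: its centre, 31.5 mm above what it lies on. 66 mm long over the flanges; flanges 63 mm across, 4 mm thick; between them 58 mm of winding, 53 mm thick. Grip across the winding (fingers closing along local x, between the flanges) or across the flange faces (along y, 66 mm).
- label_roll_mid (a point): Roll of white stickers lying flat with its core upright: 66 mm in diameter, 30 mm high; treat it as solid, grip the outside. This point is its centre, half-way up (15 mm above its underside); z up.
- stapler_mid (a point): Red desk stapler standing on its black base. Point: its centre, half-way up (23 mm above its underside); z up, local y along its length. 135 mm long; base 34 mm wide, 10 mm high; the red top, 30 mm wide, spans 26 to 46 mm above the underside: grip it there across its width (closing along local x), near this point.
- weight_mid (a point): Silver-grey foil-wrapped balloon weight, a round pouch with a flared pleated top: 45 mm in diameter at base and top, 46 mm high. This point is its centre, half-way up (23 mm above its underside); z up. It grips as a plain 45 mm cylinder, from any side.
- ribbon_cradle_axis (a point): Ribbon cradle, fixed: grey foot plate 74 (x) by 91 mm (y), two free-turning steel rollers along local y (13 mm thick, 52 mm apart centre to centre, tops 18.5 mm above the worktop) between low cheeks 82 mm apart inside along y, tops 20 mm. Point: 39.7 mm above the worktop, where the reel's centre lies when both flanges rest in the dip between the rollers, its axis along local y.
- roll_seat_floor (a point): Larger of two round seats, fixed: grey foot plate 80 by 76 mm, round cork pad 73 mm across inside four short curved walls that lie on the diagonals between local x and y, 79 mm apart across the inside, 9 mm high above the pad; 45 mm gaps along local x and y let fingers through. Point: middle of the pad, 10 mm above the worktop, z up. Fits the sticker roll lying flat.
- weight_seat_floor (a point): Smaller of two round seats, fixed: grey foot plate 66 by 66 mm, round cork pad 52 mm across inside four short curved walls that lie on the diagonals between local x and y, 58 mm apart across the inside, 9 mm high above the pad; 29 mm gaps along local x and y let fingers through. Point: middle of the pad, 10 mm above the worktop, z up. Fits the balloon weight upright.
- stapler_stand_floor (a point): Stapler stand, fixed: grey foot plate 96 (x) by 66 mm (y), black rubber inlay in a channel along local x that is open at both ends; corner blocks 50 mm apart inside across y, 10 mm high above the floor (2.5 mm at the thumb notches half-way), flank the stapler's base. The stapler overhangs both ends evenly. Point: middle of the channel floor, 10 mm above the worktop, z up.
- gold_marker: Bystander: gold marker with a black cap, lying along its local y, 138 mm long, 18 mm thick, behind the holders. Origin at the middle of its underside.
- card_box: Bystander: small flat card box with a blue-green lid, 52 x 72 x 28 mm, at the front right. Origin at the middle of its underside. Beside and behind it stands a big solid balloon bouquet that must be kept clear of: it reaches left to y = -0.17 m for x = 0.54 to 0.72 m, to y = -0.23 m for x = 0.43 to 0.54 m, and front to x = 0.37 m further right; it is over 1 m tall.
- tape_ring: Bystander: cream roll of masking tape lying flat, 93 mm across, 24 mm high, at the back. Origin at the middle of its underside.

How it is judged:
By the outcome, as a careful person would: the job done as asked, in the order asked, and still so for the second after the job is handed in, with the robot touching nothing.
It also fails if it takes over 128 s, if anything falls off the work surface, if the arm or the gripper's body presses on something with over 40 N, if the wrist force passes 120 N, or if a joint passes its speed limit or range.

## Working session

There is one attempt and no reset: what is moved stays moved. The work goes in short steps, Python scripts to look and compute and a tool call to move; the robot and the scene stay as the last step left them, time stands still between calls to the robot, and variables do not carry over. Pictures are saved under pics/ and viewed, at most 14 in all, crops included, and the job is handed in when it is done.

Besides the shell and the picture viewer there is one more tool, called after "Request:" by a JSON object that holds its "api" and its "payload". jog_arm: Moves the arm, as the interface text tells. Its arguments: {"type":"object","properties":{"rows":{"type":"array","items":{"type":"array","items":{"type":"number"}}},"newtons":{"type":"number"}},"required":["rows"]}

```bash
ls; mkdir -p pics; cat > h.py <<'E'
import numpy as np, cv2
from cell import env
def grab(n,save=None):
    f=env.grab_frame(n)
    if save: cv2.imwrite('pics/'+save,cv2.cvtColor(f['pixels'],cv2.COLOR_RGB2BGR))
    return f
def cloud(f):
    d=f['depth'];v,u=np.indices(d.shape)
    p=np.stack([(u-f['cx'])/f['fx']*d,(v-f['cy'])/f['fy']*d,d],-1)
    return (p-f['t'])@f['R']
def atz(f,rc,z):
    r=np.array([(rc[1]-f['cx'])/f['fx'],(rc[0]-f['cy'])/f['fy'],1])@f['R']
    o=-f['R'].T@f['t']
    return o+r*(z-o[2])/r[2]
E
python3 - <<'E'
from h import *
Z=dict(reel_mid=.0315,label_roll_mid=.015,stapler_mid=.023,weight_mid=.023,ribbon_cradle_axis=.0397,roll_seat_floor=.01,weight_seat_floor=.01,stapler_stand_floor=.01,gold_marker=0,card_box=0,tape_ring=0)
for c in ['top','scene']:
    f=grab(c,c+'0.png'); print(c,'cam at',(-f['R'].T@f['t']).round(3))
    for k,z in Z.items():
        for d in env.landmark_of(c,k)[:2]: print(k,round(d['score'],2),np.round(d['position']),atz(f,d['position'],z).round(3))
E
```

```text
pics
top cam at [ 0.382 -0.032  1.132]
label_roll_mid 0.86 [243. 299.] [ 0.476 -0.122  0.015]
stapler_mid 0.75 [236. 253.] [ 0.482 -0.004  0.023]
weight_mid 0.58 [239. 210.] [0.463 0.101 0.023]
weight_mid 0.55 [233. 251.] [0.489 0.    0.023]
ribbon_cradle_axis 0.67 [170. 173.] [0.626 0.215 0.04 ]
roll_seat_floor 0.84 [188. 250.] [0.604 0.016 0.01 ]
weight_seat_floor 0.93 [187. 290.] [ 0.617 -0.086  0.01 ]
stapler_stand_floor 0.75 [179. 213.] [0.619 0.115 0.01 ]
gold_marker 0.57 [132. 226.] [0.755 0.096 0.   ]
gold_marker 0.37 [234. 256.] [ 0.489 -0.012  0.   ]
card_box 0.61 [186. 292.] [ 0.624 -0.091  0.   ]
card_box 0.59 [268. 350.] [ 0.43  -0.256  0.   ]
tape_ring 0.89 [132. 290.] [ 0.772 -0.074 -0.   ]
tape_ring 0.62 [177. 212.] [0.627 0.12  0.   ]
scene cam at [0.051 0.554 0.835]
reel_mid 0.88 [273. 226.] [0.466 0.225 0.031]
label_roll_mid 0.57 [195. 318.] [ 0.484 -0.134  0.015]
stapler_mid 0.76 [220. 289.] [ 0.475 -0.005  0.023]
weight_mid 0.58 [246. 262.] [0.465 0.108 0.023]
ribbon_cradle_axis 0.91 [228. 186.] [0.629 0.21  0.04 ]
roll_seat_floor 0.9 [200. 250.] [0.605 0.011 0.01 ]
weight_seat_floor 0.57 [181. 272.] [ 0.615 -0.088  0.01 ]
stapler_stand_floor 0.55 [215. 221.] [0.621 0.104 0.01 ]
gold_marker 0.69 [192. 194.] [ 0.747  0.095 -0.   ]
card_box 0.96 [187. 358.] [ 0.432 -0.256  0.   ]
tape_ring 0.6 [156. 235.] [ 0.781 -0.094  0.   ]
```

```bash
cd pics; python3 -c "
import cv2
for c in ['top','scene']:
    a=cv2.imread(c+'0.png')
    a=a[110:290,130:380] if c=='top' else a[130:310,140:390]
    cv2.imwrite(c+'0c.png',cv2.resize(a,None,fx=3.2,fy=3.2,interpolation=cv2.INTER_CUBIC))
"
```

```text
(no output)
```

View pics/top0c.png

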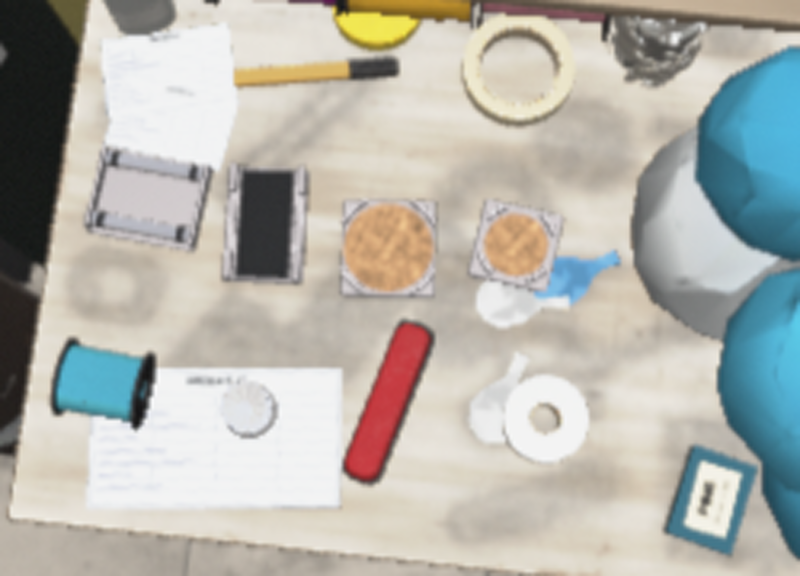

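View pics/scene0c.png

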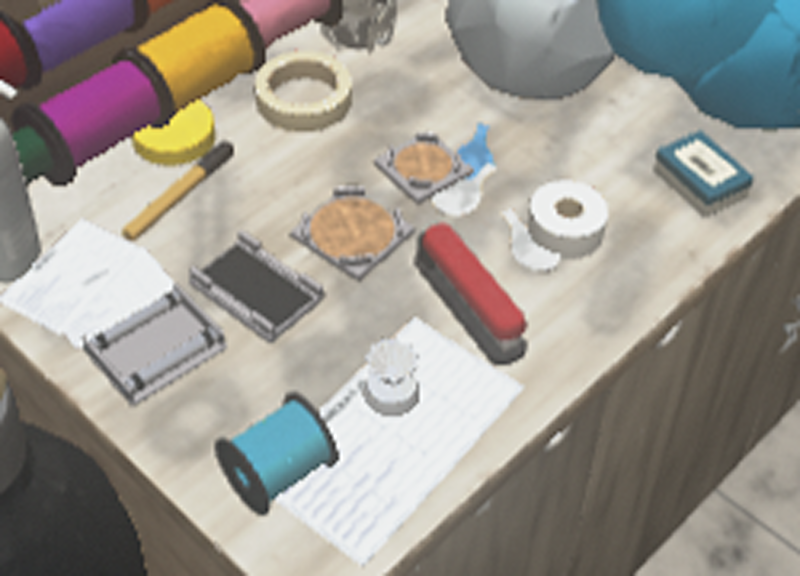

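The crops show everything upright and clear: the reel is at the left (crop px ~105,382), with the weight, stapler and roll to its right. The four holders form a row behind them. Next I'll refine the poses with depth.

```bash
python3 - <<'E'
from h import *
C=[cloud(grab(c)).reshape(-1,3) for c in ['top','scene']]
def box(n,c,r,zr):
    for s,P in zip('TS',C):
        m=(np.hypot(P[:,0]-c[0],P[:,1]-c[1])<r)&(P[:,2]>zr[0])&(P[:,2]<zr[1])
        Q=P[m]
        if len(Q)<6: print(n,s,'few');continue
        (x,y),(w,h),a=cv2.minAreaRect((Q[:,:2]*1000).astype(np.float32))
        k=cv2.minEnclosingCircle((Q[:,:2]*1000).astype(np.float32))
        print(n,s,len(Q),'rect',np.round([x,y,w,h,a],1),'circ',np.round([*k[0],k[1]],1),'zmax',np.percentile(Q[:,2],95).round(4))
box('reel',(.466,.222),.06,(.02,.08))
box('roll',(.478,-.126),.055,(.015,.06))
box('weight',(.464,.105),.045,(.015,.07))
box('stapler',(.479,-.004),.08,(.030,.06))
box('cradle',(.626,.212),.064,(.004,.04))
box('rseat',(.604,.014),.06,(.004,.04))
box('wseat',(.616,-.087),.055,(.004,.04))
box('stand',(.620,.110),.060,(.004,.04))
for c,r in [((.9,.2),.2),((.83,0),.12)]: 
    P=np.vstack(C);m=(np.hypot(P[:,0]-c[0],P[:,1]-c[1])<r)&(P[:,2]>.06);print(P[m].min(0).round(3),P[m].max(0).round(3))
print(env.state())
E
```

```text
reel T 643 rect [473.7 221.6  66.2  61.4  85.4] circ [473.9 220.9  44. ] zmax 0.0603
reel S 774 rect [469.3 221.1  67.1  62.6  85.9] circ [469.2 222.4  44.4] zmax 0.0597
roll T 507 rect [ 482.  -122.2   64.2   64.6   50.6] circ [ 482.5 -122.1   33.3] zmax 0.033
roll S 403 rect [ 478.9 -120.7   65.9   65.7   74.3] circ [ 479.2 -123.4   35.5] zmax 0.0328
weight T 219 rect [467.1 109.6  39.1  37.9  34.8] circ [467.2 109.5  20.2] zmax 0.0466
weight S 276 rect [463.5 109.6  38.5  39.3  44.1] circ [463.2 110.5  21.3] zmax 0.0467
stapler T 606 rect [483.8   1.2  30.  128.   74.5] circ [484.2   2.7  64.1] zmax 0.0483
stapler S 473 rect [479.    2.   28.2 126.1  75. ] circ [479.3   3.1  63.2] zmax 0.0482
cradle T 853 rect [630.  213.7 118.3 113.2   4.1] circ [626.6 210.4  62.9] zmax 0.0206
cradle S 832 rect [636.1 206.4 101.4 115.    2.3] circ [626.7 208.7  60.4] zmax 0.0202
rseat T 905 rect [607.8  14.  101.5 103.6  32.4] circ [606.4  13.   58.7] zmax 0.0179
rseat S 643 rect [599.4  15.5  91.1  80.    5.9] circ [599.3  17.1  55.4] zmax 0.0184
wseat T 804 rect [614.6 -89.4 100.8  99.5  29.7] 
[... 401 characters left out ...]
ons': array([ 1.16879158,  0.68910801, -0.19461096,  1.56528582,  0.15728035,
        0.90250949, -0.2150691 ]), 'qd': array([ 1.25024905e-03, -1.51201176e-03, -1.42675116e-03,  7.59500913e-04,
       -9.43346811e-04, -8.33834222e-04,  7.40219278e-05]), 'tau': array([-3.75616028e-04, -5.27495956e+01, -1.26751296e+00, -1.53743523e+01,
       -5.20340027e-02, -8.84684068e-04,  1.89328745e-05]), 'ee_pos': array([ 0.26388256, -0.56659045,  0.21484177]), 'ee_rot': array([9.76347899e-01, 2.16205410e-01, 2.38515534e-05, 3.02013379e-05]), 'ft_force': array([0.63279878, 0.20098454, 0.08558496]), 'moment': array([ 0.06447115, -0.02725446, -0.06091691]), 'grip_force': 0.0, 'width': 0.08823139401336402}
```

```bash
python3 - <<'E'
from h import *
for c in ['top','scene']:
    f=grab(c);P=cloud(f)
    t=P[(P[...,0]>.4)&(P[...,0]<.7)&(abs(P[...,1])<.2)];print(c,'table z',np.percentile(t[:,2],[25,40]).round(4))
    z0=np.percentile(t[:,2],30)
    for n,ct,r in [('cradle',(.626,.212),.062),('rseat',(.604,.014),.06),('wseat',(.616,-.087),.052),('stand',(.620,.110),.060)]:
        m=(np.hypot(P[...,0]-ct[0],P[...,1]-ct[1])<r)&(P[...,2]>z0+.0035)&(P[...,2]<.05)
        m=cv2.morphologyEx(m.astype(np.uint8),cv2.MORPH_OPEN,np.ones((3,3)))>0
        nn,l,s,_=cv2.connectedComponentsWithStats(m.astype(np.uint8));
        m=l==1+s[1:,4].argmax()
        Q=P[m]
        (x,y),(w,h),a=cv2.minAreaRect((Q[:,:2]*1000).astype(np.float32))
        print(n,len(Q),np.round([x,y,w,h,a],1),'bbox mid',np.round((Q.min(0)+Q.max(0))*500,1)[:2])
    # corks
    hsv=cv2.cvtColor(f['pixels'],cv2.COLOR_RGB2HSV)
    for n,ct,r in [('rcork',(.604,.014),.05),('wcork',(.616,-.087),.04)]:
        m=(np.hypot(P[...,0]-ct[0],P[...,1]-ct[1])<r)&(hsv[...,0]<18)&(hsv[...,1]>90)
        Q=P[m];print(n,len(Q),np.round(Q.mean(0)*1000,1))
    m=(np.hypot(P[...,0]-.62,P[...,1]-.11)<.06)&(hsv[...,2]<85)
    Q=P[m];print('inlay',len(Q),Q.mean(0).round(4),cv2.minAreaRect((Q[:,:2]*1000).astype(np.float32)))
    m=(np.hypot(P[...,0]-.471,P[...,1]-.221)<.06)&(hsv[...,1]>100)&(hsv[...,0]>85)&(hsv[...,0]<110)
    Q=P[m];print('winding',len(Q),Q.mean(0).round(4),cv2.minAreaRect((Q[:,:2]*1000).astype(np.float32)))
E
```

```text
top table z [-0.0008  0.0004]
cradle 767 [630.6 213.2  93.4  72.7  85.9] bbox mid [630.4 213.3]
rseat 877 [608.6  15.3  80.5  75.1   5.6] bbox mid [608.3  14.2]
wseat 667 [619.1 -93.1  75.7  69.4  81.6] bbox mid [618.  -89.9]
stand 905 [618.5 115.8  95.6  66.2   3.7] bbox mid [618.4 115.7]
rcork 545 [607.9  14.6  10.4]
wcork 266 [620.2 -88.2  10.7]
inlay 496 [0.6171 0.1161 0.0105] ((617.113525390625, 116.00175476074219), (85.6357421875, 40.22509765625), 3.875166654586792)
winding 468 [0.4725 0.2231 0.053 ] ((472.9925231933594, 220.532470703125), (62.67510986328125, 50.594539642333984), 83.43805694580078)
scene table z [0.0002 0.0013]
cradle 632 [623.2 213.2  93.8  69.2  86.2] bbox mid [624.2 213. ]
rseat 622 [605.   14.7  81.   78.5   4.4] bbox mid [604.3  14.6]
wseat 447 [606.8 -91.4  79.   85.6  83.1] bbox mid [608.7 -90.7]
stand 725 [614.  111.8  98.1  75.4   3.7] bbox mid [614.  111.4]
rcork 341 [604.   14.2  11.1]
wcork 131 [617.  -89.   11.1]
inlay 357 [0.612  0.1159 0.0108] ((614.1427001953125, 115.39633178710938), (88.97499084472656, 41.10335922241211), 3.3051645755767822)
winding 410 [0.4629 0.2224 0.0533] ((466.9418029785156, 222.1122589111328), (58.41747283935547, 41.25733184814453), 86.55398559570312)
```

```bash
cat >> h.py <<'E'
def go(x,y,z,psi=None):
    "shift (cm) and turn about tool z to reach a tool-down pose; psi = world angle of tool x, deg"
    from scipy.spatial.transform import Rotation as R
    s=env.state();r=R.from_quat(s['ee_rot']);X=r.as_matrix()
    cur=np.degrees(np.arctan2(X[1,0],X[0,0]))
    psi=cur if psi is None else psi
    p=np.radians(psi);T=np.array([[np.cos(p),np.sin(p),0],[np.sin(p),-np.cos(p),0],[0,0,-1]]).T
    T=np.column_stack([[np.cos(p),np.sin(p),0],[np.sin(p),-np.cos(p),0],[0,0,-1]])
    d=X.T@(np.array([x,y,z])-s['ee_pos'])*100
    print('at',s['ee_pos'].round(4),'psi',cur.round(1),'-> shift',d.round(2),'turn',(r.inv()*R.from_matrix(T)).as_rotvec().round(3),'t',round(s['time'],2),'w',round(s['width'],4),'q',s['joint_positions'].round(2))
E
python3 - <<'E'
from h import *
P=np.vstack([cloud(grab(c)).reshape(-1,3) for c in ['top','scene']])
P=P[(P[:,2]>.05)&(P[:,2]<.9)&(P[:,0]>.25)]
for y in np.arange(-.7,.36,.05):
    Q=P[(P[:,1]>=y)&(P[:,1]<y+.05)]
    if len(Q): print(round(y,2),len(Q),'xmin',Q[:,0].min().round(3),'z<.5 xmin', [Q[(Q[:,2]<h)&(Q[:,0]>.55 if y>-.15 else True),0].min(initial=9).round(3) for h in (.1,.3,.5)])
go(.29,-.42,.30,0)
E
```

```text
-0.7 130 xmin 0.898 z<.5 xmin [np.float64(0.898), np.float64(0.898), np.float64(0.898)]
-0.65 380 xmin 0.289 z<.5 xmin [np.float64(0.899), np.float64(0.289), np.float64(0.289)]
-0.6 605 xmin 0.282 z<.5 xmin [np.float64(0.365), np.float64(0.365), np.float64(0.282)]
-0.55 1443 xmin 0.25 z<.5 xmin [np.float64(9.0), np.float64(0.25), np.float64(0.25)]
-0.5 2895 xmin 0.25 z<.5 xmin [np.float64(0.381), np.float64(0.356), np.float64(0.25)]
-0.45 6518 xmin 0.352 z<.5 xmin [np.float64(0.352), np.float64(0.352), np.float64(0.352)]
-0.4 9387 xmin 0.367 z<.5 xmin [np.float64(0.369), np.float64(0.367), np.float64(0.367)]
-0.35 17540 xmin 0.361 z<.5 xmin [np.float64(0.361), np.float64(0.361), np.float64(0.361)]
-0.3 18247 xmin 0.36 z<.5 xmin [np.float64(0.36), np.float64(0.36), np.float64(0.36)]
-0.25 10902 xmin 0.469 z<.5 xmin [np.float64(0.499), np.float64(0.469), np.float64(0.469)]
-0.2 7854 xmin 0.563 z<.5 xmin [np.float64(0.564), np.float64(0.563), np.float64(0.563)]
-0.15 5243 xmin 0.71 z<.5 xmin [np.float64(0.776), np.float64(0.71), np.float64(0.71)]
-0.1 5191 xmin 0.709 z<.5 xmin [np.float
[... 297 characters left out ...]
.float64(0.709)]
0.1 5499 xmin 0.709 z<.5 xmin [np.float64(0.781), np.float64(0.71), np.float64(0.71)]
0.15 5188 xmin 0.443 z<.5 xmin [np.float64(0.776), np.float64(0.709), np.float64(0.709)]
0.2 9997 xmin 0.45 z<.5 xmin [np.float64(0.762), np.float64(0.707), np.float64(0.706)]
0.25 6360 xmin 0.447 z<.5 xmin [np.float64(0.761), np.float64(0.761), np.float64(0.636)]
0.3 11828 xmin 0.455 z<.5 xmin [np.float64(0.55), np.float64(0.55), np.float64(0.55)]
0.35 15041 xmin 0.421 z<.5 xmin [np.float64(0.551), np.float64(0.55), np.float64(0.55)]
at [ 0.2639 -0.5666  0.2148] psi 25.0 -> shift [  8.56 -12.19  -8.52] turn [ 0.    -0.     0.436] t 1.5 w 0.0881 q [ 1.17  0.69 -0.19  1.57  0.16  0.9  -0.22]
```

```bash
python3 - <<'E'
from h import *
P=np.vstack([cloud(grab(c)).reshape(-1,3) for c in ['top','scene']])
P=P[(P[:,2]>.05)]
print('rows x, cols y from -.2 step .05: min z, max z')
for x in np.arange(.5,.86,.03):
    r=[]
    for y in np.arange(-.15,.45,.05):
        Q=P[(P[:,1]>=y)&(P[:,1]<y+.05)&(P[:,0]>=x)&(P[:,0]<x+.03)]
        r.append('%3d-%3d'%(Q[:,2].min()*100,Q[:,2].max()*100) if len(Q)>3 else '   .   ')
    print(round(x,2),' '.join(r))
E
```

```text
rows x, cols y from -.2 step .05: min z, max z
0.5    .       .       .       .       .       .       .       .       .      5- 13  12- 33  24- 33
0.53    .       .       .       .       .       .       .       .       .      5- 11   5- 25  15- 32
0.56    .       .       .       .       .       .       .       .       .       .      5- 15   8- 16
0.59    .       .       .       .       .       .       .       .       .       .       .       .   
0.62    .       .       .       .       .       .       .       .     38- 40  38- 46   5- 52   5- 52
0.65    .       .       .       .       .       .       .       .     38- 52   5- 53   5- 57   5- 57
0.68    .       .     29- 49  29- 50  29- 50  29- 51  29- 50  28- 57  37- 53   5- 56  52- 62  56- 61
0.71  28- 51  28- 51  28- 51  28- 51  28- 51  28- 51  28- 51  28- 62  37- 56   5- 57  56- 61    .   
0.74  30- 51  30- 51  30- 51  30- 51  30- 51  30- 51  30- 51   5- 57   5- 56   5- 56    .       .   
0.77   5- 51   5- 51   5- 51   5- 51   5- 51   5- 51   5- 51   5- 55   5- 55   5- 51    .       .   
0.8   5- 51   8- 51  10- 51   9- 51   9- 51   9- 51   5- 51   5- 55   8- 20    .       .       .   
0.83   7- 30   9- 30   8- 30   9- 30   8- 30   9- 51   7- 21  19- 54   8- 20    .       .       .
```

View pics/scene0.png

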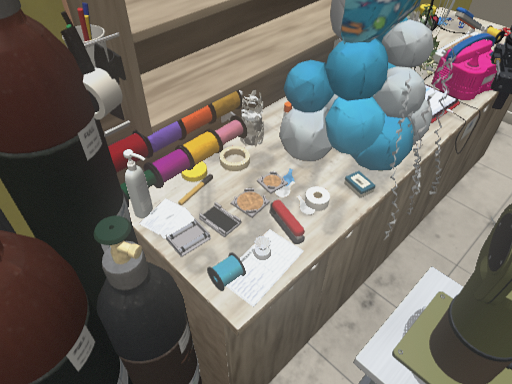

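The full scene view shows the bouquet on the right, the spool rack overhead at the back (x > 0.70, z > 0.28), and gas bottles and a dispenser on the left. To get out, I'll go round the front of the bouquet at x ≈ 0.26–0.29 with the gripper's long side along y.

```bash
python3 - <<'E'
from h import *
for p in [(.255,-.47),(.26,-.36),(.29,-.25),(.36,-.12)]: go(*p,.22,0)
E
```

```text
at [ 0.2639 -0.5666  0.2148] psi 25.0 -> shift [ 3.27 -9.13 -0.52] turn [ 0.    -0.     0.436] t 1.6 w 0.0884 q [ 1.17  0.69 -0.19  1.57  0.16  0.9  -0.22]
at [ 0.2639 -0.5666  0.2148] psi 25.0 -> shift [  8.37 -18.89  -0.52] turn [ 0.    -0.     0.436] t 1.6 w 0.0884 q [ 1.17  0.69 -0.19  1.57  0.16  0.9  -0.22]
at [ 0.2639 -0.5666  0.2148] psi 25.0 -> shift [ 15.73 -27.6   -0.52] turn [ 0.    -0.     0.436] t 1.6 w 0.0884 q [ 1.17  0.69 -0.19  1.57  0.16  0.9  -0.22]
at [ 0.2639 -0.5666  0.2148] psi 25.0 -> shift [ 27.57 -36.43  -0.52] turn [ 0.    -0.     0.436] t 1.6 w 0.0884 q [ 1.17  0.69 -0.19  1.57  0.16  0.9  -0.22]
```

Request:
{"api": "jog_arm", "payload": {"rows": [[1.1,-3,-0.2,0,0,0.11,0],[2.2,-6,-0.4,0,0,0.22,0],[3.3,-9.1,-0.5,0,0,0.33,0],[5,-12.4,-0.5,0,0,0.436,0],[6.7,-15.7,-0.5,0,0,0.436,0],[8.4,-18.9,-0.5,0,0,0.436,0],[8.4,-18.9,-0.5,0,0,0.436,0]]}}

```text
time: 2.18
ee_pos: [0.2596, -0.3519, 0.2197]
ee_rot: [1.0, 0.004, -0.001, -0.003]
ft_force: [0.5, 0.4, 0.0]
width: 0.0882
grip_force: 0.0
```

Request:
{"api": "jog_arm", "payload": {"rows": [[0.5,-3.5,0,0,0,0,0],[1.5,-7,0,0,0,0,0],[3,-11,0,0,0,0,0],[5,-14.5,0,0,0,0,0],[7.5,-18,0,0,0,0,0],[9,-21,0,0,0,0,0],[11,-24,0,0,0,0,0],[11,-24,0,0,0,0,0]]}}

```text
time: 2.85
ee_pos: [0.3758, -0.1137, 0.2203]
ee_rot: [1.0, 0.006, 0.003, -0.001]
ft_force: [1.6, -0.4, 0.7]
width: 0.088
grip_force: 0.0
```

Request:
{"api": "jog_arm", "payload": {"rows": [[1,-3.5,0,0,0,-0.12,0],[2,-7,1,0,0,-0.24,0],[3,-10,2,0,0,-0.36,0],[4,-13,3,0,0,-0.48,0],[5,-16,4,0,0,-0.6,0],[6,-19,5,0,0,-0.72,0],[7,-22,6,0,0,-0.84,0],[8,-25,7,0,0,-0.96,0],[9,-28,8,0,0,-1.08,0],[10,-31,8,0,0,-1.2,0],[10,-33.5,8,0,0,-1.32,0],[10,-33.5,8,0,0,-1.44,0]]}}

```text
time: 3.85
ee_pos: [0.4715, 0.2227, 0.1401]
ee_rot: [0.748, 0.664, 0.003, -0.002]
ft_force: [-0.4, 0.6, -0.1]
width: 0.0884
grip_force: 0.0
```

```bash
python3 - <<'E'
from h import *
go(.4715,.2215,.10,85.5)
go(.4715,.2215,.0155,85.5)
f=grab('top','t1.png')
a=cv2.imread('pics/t1.png')[150:300,120:320];cv2.imwrite('pics/t1c.png',cv2.resize(a,None,fx=4,fy=4))
E
```

```text
at [0.4715 0.2227 0.1401] psi 83.2 -> shift [-0.15  0.01  4.01] turn [ 0.002 -0.007 -0.04 ] t 3.85 w 0.0884 q [-0.31  0.68 -0.36  1.95  0.41  0.57 -1.06]
at [0.4715 0.2227 0.1401] psi 83.2 -> shift [-2.100e-01 -1.000e-02  1.246e+01] turn [ 0.002 -0.007 -0.04 ] t 3.85 w 0.0884 q [-0.31  0.68 -0.36  1.95  0.41  0.57 -1.06]
```

View pics/t1c.png

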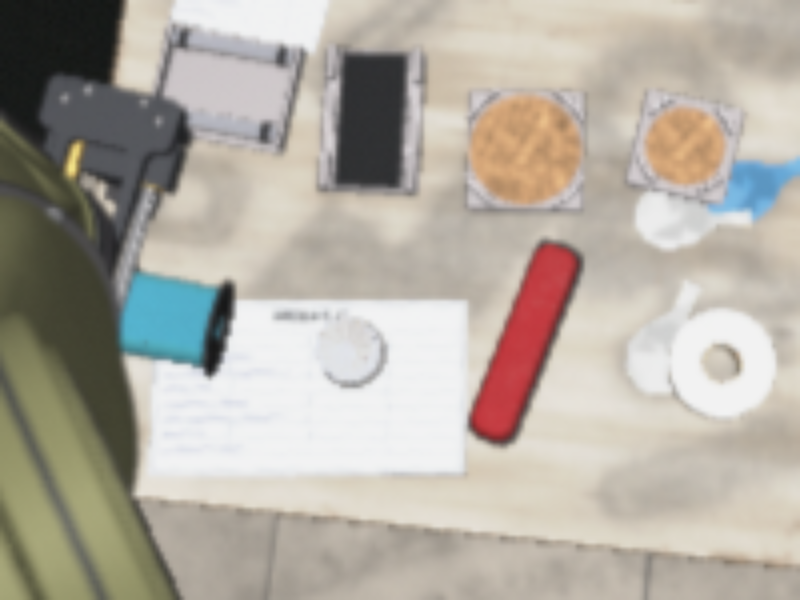

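Reel and gripper line up (the crop shows the gripper above the reel at ~130,300). Descending and gripping.

Request:
{"api": "jog_arm", "payload": {"rows": [[-0.1,0,3,0,0,-0.04,0],[-0.2,0,6,0,0,-0.04,0],[-0.2,0,9,0,0,-0.04,0],[-0.2,0,11,0,0,-0.04,0],[-0.2,0,12.4,0,0,-0.04,0],[-0.2,0,12.4,0,0,-0.04,0],[-0.2,0,12.4,0,0,-0.04,1],[-0.2,0,12.4,0,0,-0.04,1],[-0.2,0,12.4,0,0,-0.04,1],[-0.2,0,12.4,0,0,-0.04,1],[-0.2,0,12.4,0,0,-0.04,1],[-0.2,0,12.4,0,0,-0.04,1]], "newtons": 25}}

```text
time: 4.9
ee_pos: [0.4704, 0.2133, 0.0164]
ee_rot: [0.739, 0.674, 0.0, 0.0]
ft_force: [-1.1, -0.3, 1.1]
width: 0.0504
grip_force: 0.6
```

```bash
python3 - <<'E'
from h import *
go(.627,.2132,.07,86)
go(.627,.2132,.0242,86)
E
```

```text
at [0.4704 0.2133 0.0164] psi 84.8 -> shift [ 1.42 15.6  -5.35] turn [ 0.001 -0.001 -0.021] t 4.9 w 0.0504 q [-0.4   0.89 -0.19  2.02  0.55  0.28 -1.15]
at [0.4704 0.2133 0.0164] psi 84.8 -> shift [ 1.42 15.6  -0.77] turn [ 0.001 -0.001 -0.021] t 4.9 w 0.0504 q [-0.4   0.89 -0.19  2.02  0.55  0.28 -1.15]
```

Request:
{"api": "jog_arm", "payload": {"rows": [[0,0,0,0,0,0,1],[0,0,0,0,0,0,1],[0,0,0,0,0,0,1]], "newtons": 25}}

```text
time: 5.15
ee_pos: [0.4702, 0.2133, 0.0162]
ee_rot: [0.739, 0.674, 0.0, 0.0]
ft_force: [-0.6, -0.2, 4.8]
width: 0.048
grip_force: 24.5
```

Request:
{"api": "jog_arm", "payload": {"rows": [[0,0,-1,0,0,0,1],[0,0,-2.5,0,0,0,1],[0,0,-4.5,0,0,0,1],[0,0,-5.5,0,0,0,1],[0,0,-5.5,0,0,0,1],[0,0,-5.5,0,0,0,1]]}}

```text
time: 5.65
ee_pos: [0.4704, 0.2132, 0.0712]
ee_rot: [0.739, 0.674, 0.001, 0.0]
ft_force: [-0.5, 0.2, -1.6]
width: 0.0479
grip_force: 23.4
```

```bash
python3 - <<'E'
from h import *
f=grab('scene','s1.png')
a=cv2.imread('pics/s1.png')[190:340,140:340];cv2.imwrite('pics/s1c.png',cv2.resize(a,None,fx=4,fy=4))
go(.627,.2132,.07,86)
go(.627,.2132,.0242,86)
E
```

```text
at [0.4699 0.2129 0.0705] psi 84.8 -> shift [ 1.46 15.64  0.05] turn [-0.     0.    -0.021] t 5.7 w 0.0479 q [-0.35  0.79 -0.27  2.01  0.51  0.41 -1.11]
at [0.4699 0.2129 0.0705] psi 84.8 -> shift [ 1.46 15.64  4.63] turn [-0.     0.    -0.021] t 5.7 w 0.0479 q [-0.35  0.79 -0.27  2.01  0.51  0.41 -1.11]
```

View pics/s1c.png

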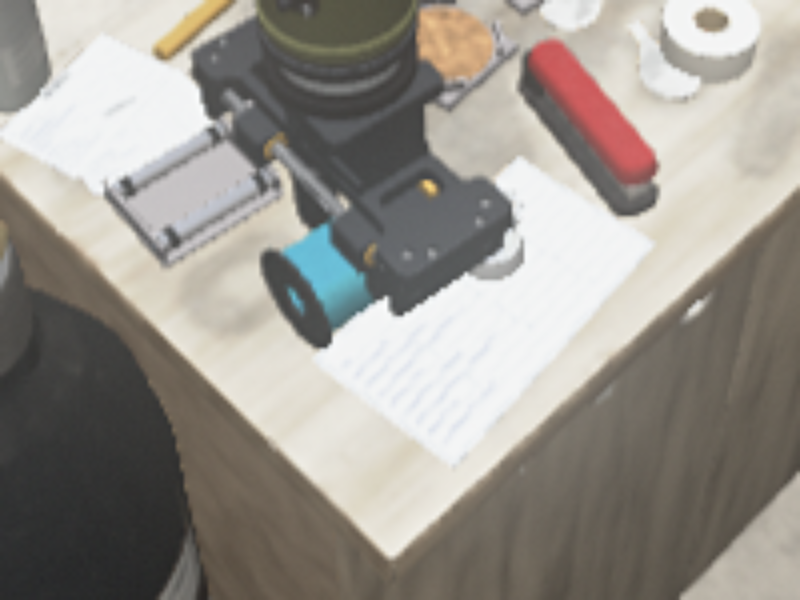

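Lifted level; the reel sits ~8 mm off the pads along its axis (left flange at ~295,295). I'll measure it in hand.

```bash
python3 - <<'E'
from h import *
f=grab('scene');P=cloud(f)
hsv=cv2.cvtColor(f['pixels'],cv2.COLOR_RGB2HSV)
m=(np.hypot(P[...,0]-.47,P[...,1]-.235)<.06)&(P[...,2]>.02)&(P[...,1]>.235)
Q=P[m];print('y pct',np.percentile(Q[:,1],[50,90,97,99.5]).round(4))
F=Q[Q[:,1]>np.percentile(Q[:,1],90)-.006]
F=P[m&(hsv[...,2]<70)]
print('black',len(F),F.min(0).round(4),F.max(0).round(4),np.median(F,0).round(4))
E
```

```text
y pct [0.2459 0.2581 0.2658 0.2704]
black 488 [0.4289 0.2351 0.0654] [0.4928 0.2624 0.4498] [0.4391 0.2454 0.4183]
```

```bash
python3 - <<'E'
from h import *
f=grab('scene');P=cloud(f)
hsv=cv2.cvtColor(f['pixels'],cv2.COLOR_RGB2HSV)
m=(abs(P[...,0]-.47)<.045)&(P[...,2]>.03)&(P[...,2]<.13)&(P[...,1]>.235)&(P[...,1]<.30)
F=P[m&(hsv[...,2]<90)]
print(len(F),F.min(0).round(4),F.max(0).round(4),np.median(F,0).round(4), np.percentile(F,[5,95],axis=0).round(4))
E
```

```text
168 [0.4416 0.2497 0.0583] [0.4994 0.256  0.1192] [0.4683 0.2532 0.0904] [[0.4438 0.2509 0.0639]
 [0.4943 0.2553 0.1129]]
```

Request:
{"api": "jog_arm", "payload": {"rows": [[0.2,3,0,0,0,-0.02,1],[0.3,6,0,0,0,-0.02,1],[0.4,9,0,0,0,-0.02,1],[0.5,12,0,0,0,-0.02,1],[0.7,14.5,0,0,0,-0.02,1],[0.7,15.6,0,0,0,-0.02,1],[0.7,15.6,0,0,0,-0.02,1],[0.7,15.6,0,0,0,-0.02,1],[0.7,15.6,0,0,0,-0.02,1]]}}

```text
time: 6.55
ee_pos: [0.6239, 0.2062, 0.0699]
ee_rot: [0.731, 0.682, -0.001, -0.001]
ft_force: [0.3, -0.2, -0.9]
width: 0.0478
grip_force: 23.5
```

```bash
python3 - <<'E'
from h import *
go(.627,.2055,.0225,86)
f=grab('scene');P=cloud(f)
hsv=cv2.cvtColor(f['pixels'],cv2.COLOR_RGB2HSV)
m=(abs(P[...,0]-.627)<.045)&(P[...,2]>.03)&(P[...,2]<.13)&(P[...,1]>.225)&(P[...,1]<.30)
F=P[m&(hsv[...,2]<90)]
print(len(F),F.min(0).round(4),F.max(0).round(4),np.median(F,0).round(4), np.percentile(F,[5,95],axis=0).round(4))
g=grab('top','t2.png')
a=np.hstack([cv2.imread('pics/t2.png')[110:235,130:300],cv2.cvtColor(f['pixels'],cv2.COLOR_RGB2BGR)[165:290,120:290]]);cv2.imwrite('pics/t2c.png',cv2.resize(a,None,fx=2.35,fy=2.35,interpolation=2))
E
```

```text
at [0.6239 0.2062 0.0699] psi 86.0 -> shift [-0.05  0.32  4.74] turn [-0.003  0.001  0.   ] t 6.55 w 0.0478 q [-0.19  0.93 -0.39  1.56  0.46  0.75 -0.85]
130 [0.5933 0.2431 0.0585] [0.6505 0.2491 0.1158] [0.618  0.247  0.0893] [[0.5976 0.2447 0.0648]
 [0.6457 0.2483 0.1129]]
```

View pics/t2c.png

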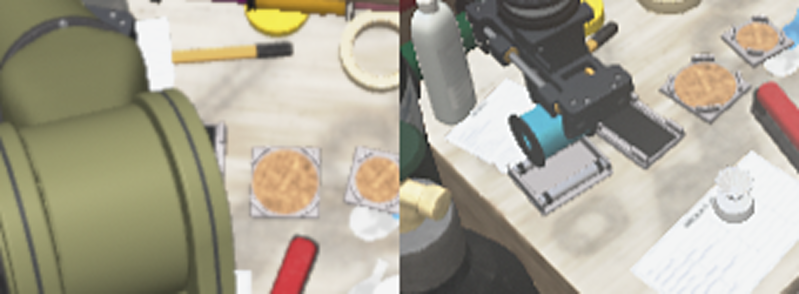

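The reel hangs above the cradle (right half, ~540,135). Both the scene camera and the FK say it needs 3 mm more in x. Correcting, then lowering.

Request:
{"api": "jog_arm", "payload": {"rows": [[0,0.3,1,0,0,0,1],[0,0.3,2,0,0,0,1],[0,0.3,3,0,0,0,1],[0,0.3,3.8,0,0,0,1],[0,0.3,4.3,0,0,0,1],[0,0.3,4.6,0,0,0,1],[0,0.3,4.7,0,0,0,1],[0,0.3,4.7,0,0,0,1],[0,0.3,4.7,0,0,0,1]]}}

```text
time: 7.4
ee_pos: [0.627, 0.2055, 0.0244]
ee_rot: [0.732, 0.682, -0.002, -0.001]
ft_force: [-5.5, -2.1, 8.6]
width: 0.0481
grip_force: 25.0
```

Request:
{"api": "jog_arm", "payload": {"rows": [[0,0.1,0,0,0,0,0.4],[0,0.1,0,0,0,0,0.2],[0,0.1,0,0,0,0,0.1],[0,0,0,0,0,0,0.1],[0,0,0,0,0,0,0.1],[0,0,-1,0,0,0,0.1],[0,0,-3,0,0,0,0.1],[0,0,-6,0,0,0,0],[0,0,-7.5,0,0,0,0],[0,-3,-7.5,0,0,0,0],[0,-6,-7.5,0,0,0,0],[0,-6,-7.5,0,0,0,0]]}}

```text
time: 8.4
ee_pos: [0.5622, 0.2109, 0.0995]
ee_rot: [0.73, 0.684, -0.003, -0.002]
ft_force: [-1.2, -0.8, 0.0]
width: 0.0886
grip_force: 0.0
```

```bash
python3 - <<'E'
from h import *
go(.4805,-.1225,.10,90)
f=grab('scene','s3.png');P=cloud(f)
hsv=cv2.cvtColor(f['pixels'],cv2.COLOR_RGB2HSV)
m=(abs(P[...,0]-.627)<.045)&(P[...,2]>.022)&(P[...,2]<.09)&(P[...,1]>.16)&(P[...,1]<.26)
F=P[m]; print('reel',F.min(0).round(4),F.max(0).round(4),np.percentile(F,[2,98],axis=0).round(4), np.round(cv2.minAreaRect((F[:,:2]*1000).astype(np.float32))[0]),cv2.minAreaRect((F[:,:2]*1000).astype(np.float32))[1:])
a=cv2.imread('pics/s3.png')[165:290,120:290];cv2.imwrite('pics/s3c.png',cv2.resize(a,None,fx=4,fy=4))
E
```

```text
at [0.5622 0.2109 0.0995] psi 86.2 -> shift [-33.8   -5.97   0.05] turn [-0.007  0.002 -0.066] t 8.4 w 0.0886 q [-0.22  0.83 -0.39  1.73  0.46  0.68 -0.92]
reel [0.5935 0.1739 0.0221] [0.6595 0.2587 0.072 ] [[0.5978 0.1825 0.0252]
 [0.6502 0.2475 0.0694]] [627. 215.] ((84.95087432861328, 62.762001037597656), 86.85531616210938)
```

View pics/s3c.png

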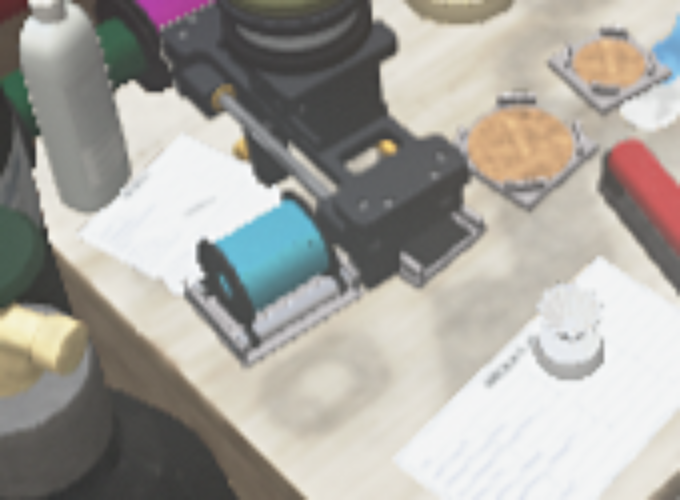

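The reel sits between the cheeks on the rollers (crop ~270,255), top at 0.070 m as expected. Next, the sticker roll.

Request:
{"api": "jog_arm", "payload": {"rows": [[-3.5,-0.6,0,0,0,-0.03,0],[-7,-1.2,0,0,0,-0.06,0],[-10.5,-1.8,0,0,0,-0.066,0],[-14,-2.4,0,0,0,-0.066,0],[-17.5,-3,0,0,0,-0.066,0],[-21,-3.6,0,0,0,-0.066,0],[-24.5,-4.2,0,0,0,-0.066,0],[-28,-4.9,0,0,0,-0.066,0],[-31,-5.5,0,0,0,-0.066,0],[-33.8,-6,0,0,0,-0.066,0],[-33.8,-6,0,0,0,-0.066,0],[-33.8,-6,0,0,0,-0.066,0]]}}

```text
time: 9.45
ee_pos: [0.4861, -0.1256, 0.0991]
ee_rot: [0.711, 0.704, 0.0, 0.001]
ft_force: [0.4, 1.6, -0.7]
width: 0.0882
grip_force: 0.0
```

Request:
{"api": "jog_arm", "payload": {"rows": [[0,0,0,0,0,0,0],[0,0,0,0,0,0,0]]}}

```text
time: 9.62
ee_pos: [0.4867, -0.1214, 0.0991]
ee_rot: [0.708, 0.706, 0.001, 0.0]
ft_force: [-0.0, 0.8, 0.4]
width: 0.0881
grip_force: 0.0
```

```bash
python3 - <<'E'
from h import *
go(.4805,-.1225,.003,90)
E
```

```text
at [ 0.4867 -0.1214  0.0991] psi 89.8 -> shift [-0.12 -0.64  9.61] turn [ 0.002 -0.001 -0.003] t 9.62 w 0.0881 q [ 0.41  0.75 -0.42  2.03  0.62  0.49 -0.47]
```

Request:
{"api": "jog_arm", "payload": {"rows": [[-0.1,-0.6,3,0,0,0,0],[-0.1,-0.6,6,0,0,0,0],[-0.1,-0.6,8,0,0,0,0],[-0.1,-0.6,9,0,0,0,0],[-0.1,-0.6,9.4,0,0,0,0],[-0.1,-0.6,9.4,0,0,0,0],[-0.1,-0.6,9.4,0,0,0,1],[-0.1,-0.6,9.4,0,0,0,1],[-0.1,-0.6,9.4,0,0,0,1],[-0.1,-0.6,9.4,0,0,0,1],[-0.1,-0.6,9.4,0,0,0,1],[-0.1,-0.6,9.4,0,0,0,1]], "newtons": 25}}

```text
time: 10.62
ee_pos: [0.4793, -0.1242, 0.0065]
ee_rot: [0.709, 0.705, -0.0, 0.001]
ft_force: [-2.5, 0.3, 15.2]
width: 0.0503
grip_force: 8.0
```

Request:
{"api": "jog_arm", "payload": {"rows": [[0,0,0,0,0,0,1],[0,0,-1,0,0,0,1],[0,0,-3,0,0,0,1],[0,0,-5,0,0,0,1],[0,0,-7,0,0,0,1],[0,0,-7,0,0,0,1],[0,0,-7,0,0,0,1]]}}

```text
time: 11.2
ee_pos: [0.4801, -0.1243, 0.0758]
ee_rot: [0.709, 0.705, 0.001, 0.001]
ft_force: [-0.2, 0.2, -0.1]
width: 0.0033
grip_force: 0.0
```

```bash
python3 - <<'E'
from h import *
go(.606,.0145,.07,95)
C=[grab(c) for c in ['top','scene']]
for f in C:
    P=cloud(f);Q=P[(np.hypot(P[...,0]-.48,P[...,1]+.12)<.05)&(P[...,2]>.05)&(P[...,2]<.11)]
    if len(Q): print(len(Q),Q.min(0).round(4),Q.max(0).round(4))
E
```

```text
at [ 0.4801 -0.1243  0.0758] psi 89.7 -> shift [13.95 12.5   0.61] turn [ 0.003  0.    -0.093] t 11.2 w 0.0033 q [ 0.39  0.78 -0.37  2.06  0.68  0.42 -0.52]
32 [ 0.4645 -0.1322  0.0997] [ 0.4913 -0.1129  0.1099]
```

```bash
python3 - <<'E'
from h import *
f=grab('scene','s4.png')
a=cv2.imread('pics/s4.png')[130:280,220:420];cv2.imwrite('pics/s4c.png',cv2.resize(a,None,fx=4,fy=4))
for c in ['scene','top']:
    grab(c)
    for d in env.landmark_of(c,'label_roll_mid')[:2]: print(c,d)
E
```

```text
scene {'position': [195.3, 316.9], 'score': 0.64}
top {'position': [238.9, 299.8], 'score': 0.61}
```

View pics/s4c.png

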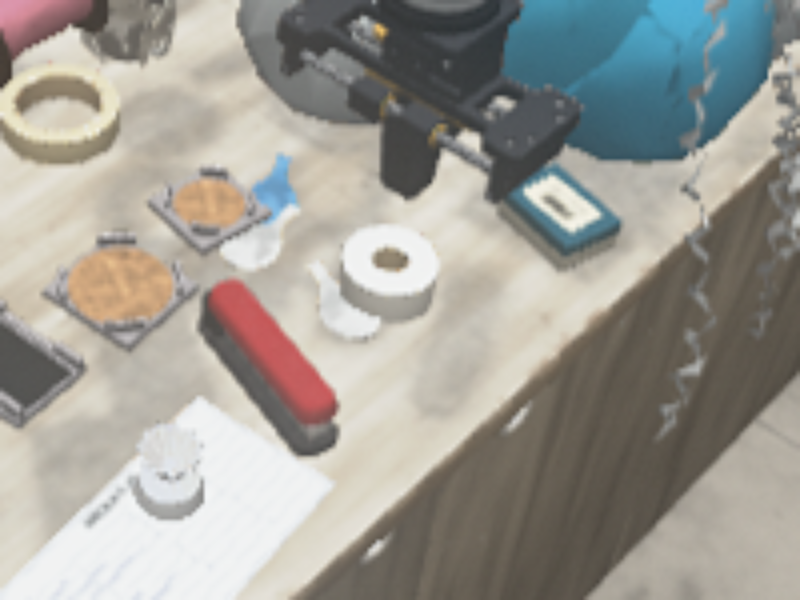

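```bash
python3 - <<'E'
from h import *
s=env.state();p=s['ee_pos']
for c in ['scene','top']:
    f=grab(c);P=cloud(f)
    for q in (p,p+[0,0,.019],p+[0,0,.03]):
        k=f['R']@q+f['t'];print(c,'proj',(f['fx']*k[0]/k[2]+f['cx']).round(1),(f['fy']*k[1]/k[2]+f['cy']).round(1))
    Q=P[(np.hypot(P[...,0]-.48,P[...,1]+.125)<.07)&(P[...,2]>.012)&(P[...,2]<.05)]
    if len(Q)>9: print('roll',len(Q),Q.min(0).round(4),Q.max(0).round(4),cv2.minEnclosingCircle((Q[:,:2]*1000).astype(np.float32)))
E
```

```text
scene proj 319.4 182.8
scene proj 320.2 177.7
scene proj 320.8 174.6
roll 428 [ 0.447  -0.1567  0.0125] [ 0.5132 -0.0876  0.0348] ((480.4216613769531, -123.00875091552734), 35.590816497802734)
top proj 302.3 240.2
top proj 303.0 239.5
top proj 303.5 239.1
roll 65 [ 0.4549 -0.1054  0.0121] [ 0.5052 -0.0893  0.0356] ((480.0598449707031, -101.42817687988281), 25.484241485595703)
```

```bash
python3 - <<'E'
from h import *
s=env.state();p=s['ee_pos'];print(p.round(4))
f=grab('scene');P=cloud(f)
m=(np.hypot(P[...,0]-p[0],P[...,1]-p[1])<.05)&(P[...,2]>.04)&(P[...,2]<.2)
Q=P[m]
for z in np.arange(.06,.2,.008):
    q=Q[(Q[:,2]>=z)&(Q[:,2]<z+.008)]
    if len(q): print(z.round(3),len(q),q.min(0)[:2].round(3),q.max(0)[:2].round(3))
E
```

```text
[ 0.4791 -0.1237  0.0744]
0.092 3 [ 0.475 -0.117] [ 0.488 -0.116]
0.1 23 [ 0.465 -0.133] [ 0.49  -0.112]
0.108 29 [ 0.465 -0.135] [ 0.492 -0.113]
0.116 32 [ 0.464 -0.128] [ 0.493 -0.112]
0.124 34 [ 0.462 -0.134] [ 0.494 -0.113]
0.132 32 [ 0.462 -0.131] [ 0.495 -0.112]
0.14 19 [ 0.462 -0.121] [ 0.495 -0.113]
0.148 7 [ 0.49  -0.115] [ 0.496 -0.112]
0.156 8 [ 0.45  -0.135] [ 0.489 -0.11 ]
0.164 40 [ 0.447 -0.149] [ 0.512 -0.089]
0.172 91 [ 0.432 -0.146] [ 0.523 -0.088]
0.18 160 [ 0.436 -0.147] [ 0.523 -0.088]
0.188 37 [ 0.436 -0.139] [ 0.526 -0.09 ]
0.196 42 [ 0.433 -0.14 ] [ 0.525 -0.099]
```

The scene camera shows the shut finger tips at z ≈ 0.094 while the reported TCP is 0.074. The real tips are therefore ~20 mm higher than reported, which is why the fingers slid over the roll. From here on I go 20 mm lower, watching the force.

Request:
{"api": "jog_arm", "payload": {"rows": [[0.2,0,0,0,0,0,0],[0.2,0,0,0,0,0,0],[0.2,0,0,0,0,0,0],[0.2,0,0,0,0,0,0],[0.2,0,0,0,0,0,0],[0.2,0,0,0,0,0,0],[0.2,0,0,0,0,0,0],[0.2,0,2,0,0,0,0],[0.2,0,4,0,0,0,0],[0.2,0,6,0,0,0,0],[0.2,0,7,0,0,0,0],[0.2,0,7,0,0,0,0]]}}

```text
time: 12.7
ee_pos: [0.4783, -0.1215, 0.0031]
ee_rot: [0.709, 0.706, -0.001, -0.001]
ft_force: [0.4, -0.0, 0.5]
width: 0.0783
grip_force: 0.0
```

Request:
{"api": "jog_arm", "payload": {"rows": [[0,0,0.4,0,0,0,0],[0,0,0.8,0,0,0,0],[0,0,1.1,0,0,0,0],[0,0,1.1,0,0,0,0],[0,0,1.1,0,0,0,0]]}}

```text
time: 13.12
ee_pos: [0.4796, -0.122, -0.0059]
ee_rot: [0.709, 0.705, 0.0, 0.0]
ft_force: [0.2, -0.1, -0.2]
width: 0.088
grip_force: 0.0
```

Request:
{"api": "jog_arm", "payload": {"rows": [[0,0,0.3,0,0,0,0],[0,0,0.6,0,0,0,0],[0,0,0.8,0,0,0,0],[0,0,0.8,0,0,0,1],[0,0,0.8,0,0,0,1],[0,0,0.8,0,0,0,1],[0,0,0.8,0,0,0,1],[0,0,0.8,0,0,0,1],[0,0,0.8,0,0,0,1],[0,0,0.8,0,0,0,1]], "newtons": 25}}

```text
time: 13.95
ee_pos: [0.4794, -0.1219, -0.0141]
ee_rot: [0.709, 0.705, 0.0, 0.0]
ft_force: [-0.1, 0.9, -0.1]
width: 0.0652
grip_force: 25.0
```

Request:
{"api": "jog_arm", "payload": {"rows": [[0,0,-2,0,0,0,1],[0,0,-5,0,0,0,1],[0,0,-7.5,0,0,0,1],[2.5,2.3,-7.5,0,0,-0.05,1],[5,4.6,-7.5,0,0,-0.09,1],[7.5,6.9,-7.5,0,0,-0.09,1],[10,9.2,-7.5,0,0,-0.09,1],[12.5,11.5,-7.5,0,0,-0.09,1],[13.7,12.6,-7.5,0,0,-0.09,1],[13.7,12.6,-7.5,0,0,-0.09,1],[13.7,12.6,-7.5,0,0,-0.09,1],[13.7,12.6,-7.5,0,0,-0.09,1]]}}

```text
time: 14.95
ee_pos: [0.6046, 0.0126, 0.0603]
ee_rot: [0.677, 0.736, -0.002, -0.0]
ft_force: [-0.1, -0.5, -0.9]
width: 0.0651
grip_force: 25.0
```

```bash
python3 - <<'E'
from h import *
go(.606,.0145,-.003,95)
for c in ['scene','top']:
    f=grab(c);P=cloud(f)
    Q=P[(np.hypot(P[...,0]-.606,P[...,1]-.0145)<.05)&(P[...,2]>.075)&(P[...,2]<.112)]
    if len(Q)>9: print('roll',c,len(Q),Q.min(0).round(4),Q.max(0).round(4),cv2.minEnclosingCircle((Q[:,:2]*1000).astype(np.float32)))
E
```

```text
at [0.6046 0.0126 0.0603] psi 94.8 -> shift [0.19 0.17 6.33] turn [-0.002  0.002 -0.003] t 14.95 w 0.0651 q [ 0.15  0.91 -0.45  1.73  0.6   0.65 -0.56]
roll scene 493 [ 0.5563 -0.0074  0.0752] [0.6502 0.0463 0.112 ] ((603.9932250976562, 14.437281608581543), 47.7796630859375)
```

Request:
{"api": "jog_arm", "payload": {"rows": [[0.2,0.2,1.5,0,0,0,1],[0.2,0.2,3,0,0,0,1],[0.2,0.2,4.5,0,0,0,1],[0.2,0.2,5.5,0,0,0,1],[0.2,0.2,6,0,0,0,1],[0.2,0.2,6.3,0,0,0,1],[0.2,0.2,6.3,0,0,0,1],[0.2,0.2,6.3,0,0,0,1]]}}

```text
time: 15.72
ee_pos: [0.6082, 0.0167, -0.0019]
ee_rot: [0.676, 0.736, 0.0, 0.0]
ft_force: [0.5, -0.4, -0.4]
width: 0.0652
grip_force: 25.0
```

Request:
{"api": "jog_arm", "payload": {"rows": [[-0.2,-0.2,0.1,0,0,0,1],[-0.2,-0.2,0.2,0,0,0,1],[-0.2,-0.2,0.2,0,0,0,1]]}}

```text
time: 15.97
ee_pos: [0.6061, 0.0141, -0.0039]
ee_rot: [0.677, 0.736, -0.0, 0.0]
ft_force: [-0.6, 0.1, -1.3]
width: 0.065
grip_force: 25.0
```

Request:
{"api": "jog_arm", "payload": {"rows": [[0,0,0,0,0,0,0.1],[0,0,0,0,0,0,0.1],[0,0,0,0,0,0,0.1],[0,0,0,0,0,0,0.1],[0,0,-2,0,0,0,0.1],[0,0,-4.5,0,0,0,0],[0,0,-7,0,0,0,0],[0,0,-9,0,0,0,0],[0,-4,-9,0,0,0,0],[0,-8,-9,0,0,0,0],[0,-8,-9,0,0,0,0],[0,-8,-9,0,0,0,0]]}}

```text
time: 16.97
ee_pos: [0.5224, 0.0069, 0.0858]
ee_rot: [0.676, 0.737, -0.002, -0.001]
ft_force: [0.9, -0.3, 0.8]
width: 0.0877
grip_force: 0.0
```

```bash
python3 - <<'E'
from h import *
go(.4653,.1098,.07,85)
f=grab('scene','s5.png');P=cloud(f)
for n,c,z0,z1 in [('roll',(.606,.0145),.03,.06),('weight',(.4653,.1098),.015,.06)]:
    Q=P[(np.hypot(P[...,0]-c[0],P[...,1]-c[1])<.05)&(P[...,2]>z0)&(P[...,2]<z1)]
    if len(Q)>9: print(n,len(Q),Q.min(0).round(4),Q.max(0).round(4),cv2.minEnclosingCircle((Q[:,:2]*1000).astype(np.float32)))
a=cv2.imread('pics/s5.png')[140:290,180:380];cv2.imwrite('pics/s5c.png',cv2.resize(a,None,fx=4,fy=4))
E
```

```text
at [0.5224 0.0069 0.0858] psi 95.0 -> shift [10.75 -4.79  1.59] turn [-0.005  0.002  0.174] t 16.97 w 0.0877 q [ 0.16  0.79 -0.43  1.97  0.64  0.52 -0.64]
roll 371 [ 0.5727 -0.0201  0.0304] [0.6387 0.0467 0.0448] ((604.1570434570312, 11.887927055358887), 35.30547332763672)
weight 272 [0.4424 0.0898 0.0151] [0.4831 0.1291 0.0493] ((462.8472900390625, 109.02703094482422), 20.8641414642334)
```

View pics/s5c.png

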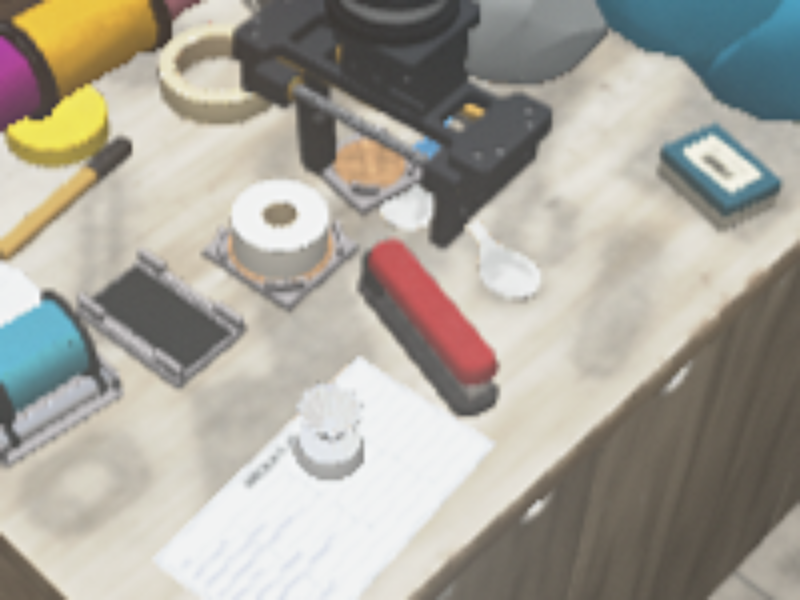

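The roll is flat in its seat (crop ~280,235), top at ~0.043 m. Next, the balloon weight.

Request:
{"api": "jog_arm", "payload": {"rows": [[2.5,-1.2,0,0,0,0.08,0],[5,-2.4,0,0,0,0.17,0],[7.5,-3.6,0,0,0,0.174,0],[10,-4.6,0,0,0,0.174,0],[10.7,-4.8,0.8,0,0,0.174,0],[10.7,-4.8,1.6,0,0,0.174,0],[10.7,-4.8,1.6,0,0,0.174,0],[10.7,-4.8,1.6,0,0,0.174,0],[10.7,-4.8,1.6,0,0,0.174,0]]}}

```text
time: 17.77
ee_pos: [0.4706, 0.109, 0.0696]
ee_rot: [0.739, 0.674, 0.0, 0.001]
ft_force: [0.6, -0.4, -0.2]
width: 0.0882
grip_force: 0.0
```

```bash
python3 - <<'E'
from h import *
go(.4653,.1098,-.010,85)
E
```

```text
at [0.4706 0.109  0.0696] psi 84.8 -> shift [ 0.04 -0.54  7.96] turn [ 0.001  0.001 -0.004] t 17.77 w 0.0882 q [-0.16  0.77 -0.27  2.1   0.6   0.34 -1.02]
```

Request:
{"api": "jog_arm", "payload": {"rows": [[0,-0.5,2,0,0,0,0],[0,-0.5,4,0,0,0,0],[0,-0.5,6,0,0,0,0],[0,-0.5,7.3,0,0,0,0],[0,-0.5,7.9,0,0,0,0],[0,-0.5,7.9,0,0,0,1],[0,-0.5,7.9,0,0,0,1],[0,-0.5,7.9,0,0,0,1],[0,-0.5,7.9,0,0,0,1],[0,-0.5,7.9,0,0,0,1],[0,-0.5,7.9,0,0,0,1],[0,-0.5,7.9,0,0,0,1]], "newtons": 25}}

```text
time: 18.77
ee_pos: [0.4646, 0.1107, -0.0088]
ee_rot: [0.738, 0.675, 0.0, 0.0]
ft_force: [-0.7, 0.9, 0.2]
width: 0.0439
grip_force: 0.4
```

Request:
{"api": "jog_arm", "payload": {"rows": [[0,0,0,0,0,0,1],[0,0,0,0,0,0,1],[0,0,0,0,0,0,1]]}}

```text
time: 19.02
ee_pos: [0.4646, 0.1107, -0.0089]
ee_rot: [0.738, 0.675, 0.0, 0.0]
ft_force: [-0.8, 0.5, 6.4]
width: 0.0417
grip_force: 25.1
```

```bash
python3 - <<'E'
from h import *
go(.6185,-.0886,.085,82.5)
E
```

```text
at [ 0.4646  0.1107 -0.0089] psi 84.9 -> shift [-18.49  17.11  -9.38] turn [ 0.    -0.     0.042] t 19.02 w 0.0417 q [-0.28  0.93 -0.08  2.14  0.69  0.1  -1.11]
```

Request:
{"api": "jog_arm", "payload": {"rows": [[0,0,-1,0,0,0,1],[0,0,-3,0,0,0,1],[0,0,-6,0,0,0,1],[0,0,-9.4,0,0,0,1],[0,0,-9.4,0,0,0,1],[0,0,-9.4,0,0,0,1]]}}

```text
time: 19.52
ee_pos: [0.4656, 0.1108, 0.086]
ee_rot: [0.738, 0.675, 0.002, 0.001]
ft_force: [-0.3, 0.2, -1.3]
width: 0.0422
grip_force: 25.0
```

```bash
python3 - <<'E'
from h import *
go(.6185,-.0886,.085,82.5)
f=grab('scene','s6.png');P=cloud(f)
Q=P[(np.hypot(P[...,0]-.4646,P[...,1]-.1107)<.05)&(P[...,2]>.06)&(P[...,2]<.14)]
for z in np.arange(.08,.14,.008):
    q=Q[(Q[:,2]>=z)&(Q[:,2]<z+.008)]
    if len(q): print(z.round(3),len(q),q.min(0)[:2].round(3),q.max(0)[:2].round(3))
a=cv2.imread('pics/s6.png')[170:295,180:350];cv2.imwrite('pics/s6c.png',cv2.resize(a,None,fx=4,fy=4))
E
```

```text
at [0.4656 0.1108 0.086 ] psi 84.9 -> shift [-18.49  17.02   0.12] turn [ 0.003 -0.002  0.041] t 19.52 w 0.0422 q [-0.14  0.74 -0.31  2.11  0.61  0.37 -1.03]
0.088 2 [0.449 0.122] [0.452 0.126]
0.096 34 [0.445 0.116] [0.483 0.132]
0.104 38 [0.437 0.117] [0.487 0.131]
0.112 100 [0.43  0.104] [0.499 0.129]
0.12 42 [0.429 0.105] [0.501 0.125]
0.128 54 [0.429 0.108] [0.5   0.124]
0.136 33 [0.429 0.107] [0.5   0.128]
```

View pics/s6c.png

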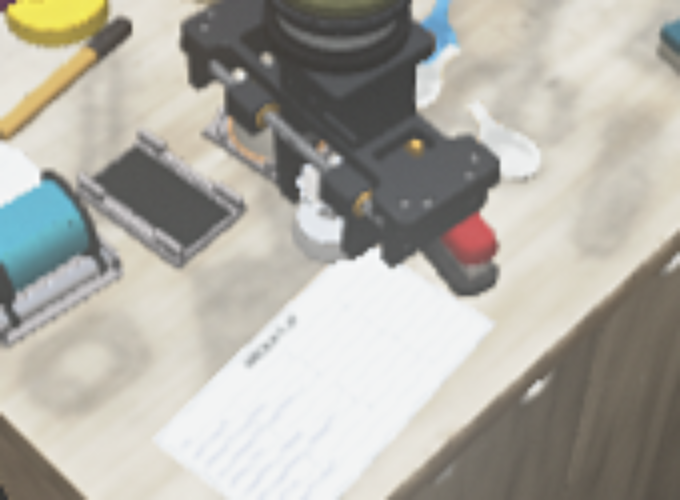

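The weight is held upright and centred (~320,235). Carrying it to the small seat.

Request:
{"api": "jog_arm", "payload": {"rows": [[-2,1.8,0,0,0,0.01,1],[-4.5,4.1,0,0,0,0.02,1],[-7,6.4,0,0,0,0.03,1],[-9.5,8.7,0,0,0,0.04,1],[-12,11,0,0,0,0.04,1],[-14.5,13.3,0,0,0,0.04,1],[-17,15.6,0,0,0,0.04,1],[-18.5,17,0,0,0,0.04,1],[-18.5,17,0,0,0,0.04,1],[-18.5,17,0,0,0,0.04,1],[-18.5,17,0,0,0,0.04,1],[-18.5,17,0,0,0,0.04,1]]}}

```text
time: 20.57
ee_pos: [0.616, -0.0865, 0.0839]
ee_rot: [0.75, 0.661, -0.001, -0.001]
ft_force: [-0.1, 0.6, 0.2]
width: 0.0423
grip_force: 25.0
```

```bash
python3 - <<'E'
from h import *
go(.6185,-.0886,.002,82.5)
f=grab('scene');P=cloud(f)
Q=P[(np.hypot(P[...,0]-.617,P[...,1]+.089)<.04)&(P[...,2]>.07)&(P[...,2]<.125)]
for z in np.arange(.08,.125,.008):
    q=Q[(Q[:,2]>=z)&(Q[:,2]<z+.008)]
    if len(q): print(z.round(3),len(q),q.min(0)[:2].round(3),q.max(0)[:2].round(3))
E
```

```text
at [ 0.616  -0.0865  0.0839] psi 82.8 -> shift [-0.18  0.29  8.19] turn [-0.003 -0.001  0.005] t 20.57 w 0.0423 q [ 0.32  0.89 -0.47  1.67  0.56  0.73 -0.55]
0.088 7 [ 0.594 -0.084] [ 0.626 -0.066]
0.096 28 [ 0.594 -0.089] [ 0.625 -0.065]
0.104 54 [ 0.588 -0.093] [ 0.648 -0.066]
0.112 60 [ 0.58  -0.092] [ 0.651 -0.072]
0.12 32 [ 0.579 -0.096] [ 0.65  -0.072]
```

Request:
{"api": "jog_arm", "payload": {"rows": [[-0.1,0.1,2,0,0,0,1],[-0.1,0.1,4,0,0,0,1],[-0.1,0.1,5.5,0,0,0,1],[-0.1,0.1,6.3,0,0,0,1],[-0.1,0.1,6.5,0,0,0,1],[-0.1,0.1,6.5,0,0,0,1],[-0.1,0.1,6.5,0,0,0,1]]}}

```text
time: 21.2
ee_pos: [0.6188, -0.0893, 0.0206]
ee_rot: [0.751, 0.66, 0.0, 0.0]
ft_force: [-0.7, -0.2, -1.1]
width: 0.0421
grip_force: 25.0
```

```bash
python3 - <<'E'
from h import *
go(.6185,-.0886,.002,82.5)
E
```

```text
at [ 0.6188 -0.0893  0.0206] psi 82.6 -> shift [ 0.06 -0.04  1.86] turn [ 0.001 -0.     0.003] t 21.2 w 0.0421 q [ 0.29  0.98 -0.41  1.68  0.62  0.61 -0.6 ]
```

Request:
{"api": "jog_arm", "payload": {"rows": [[0,0,0.6,0,0,0,1],[0,0,1.2,0,0,0,1],[0,0,1.6,0,0,0,1],[0,0,1.8,0,0,0,1],[0,0,1.9,0,0,0,1],[0,0,1.9,0,0,0,1]]}}

```text
time: 21.7
ee_pos: [0.6178, -0.0899, 0.0012]
ee_rot: [0.751, 0.66, -0.0, -0.0]
ft_force: [-0.8, 0.2, 3.9]
width: 0.0422
grip_force: 25.1
```

Request:
{"api": "jog_arm", "payload": {"rows": [[0,0,0,0,0,0,0.35],[0,0,0,0,0,0,0.25],[0,0,0,0,0,0,0.2],[0,0,0,0,0,0,0.2],[0,0,0,0,0,0,0.2],[0,0,-2,0,0,0,0.2],[0,0,-4,0,0,0,0.2],[0,0,-6.5,0,0,0,0],[0,0,-8.5,0,0,0,0],[0,0,-8.5,0,0,0,0]]}}

```text
time: 22.53
ee_pos: [0.6212, -0.0895, 0.0899]
ee_rot: [0.751, 0.66, 0.003, 0.002]
ft_force: [0.4, -0.7, 0.0]
width: 0.0872
grip_force: 0.0
```

```bash
python3 - <<'E'
from h import *
go(.4815,.0016,.085,164.7)
f=grab('scene');P=cloud(f)
Q=P[(np.hypot(P[...,0]-.617,P[...,1]+.089)<.04)&(P[...,2]>.026)&(P[...,2]<.075)]
print(len(Q),Q.min(0).round(4),Q.max(0).round(4),cv2.minEnclosingCircle((Q[:,:2]*1000).astype(np.float32)))
for c in ['scene']:
    Q=P[(np.hypot(P[...,0]-.48,P[...,1]-.002)<.085)&(P[...,2]>.03)&(P[...,2]<.06)]
    print(cv2.minAreaRect((Q[:,:2]*1000).astype(np.float32)))
E
```

```text
at [ 0.6212 -0.0895  0.0899] psi 82.6 -> shift [  7.23 -15.03   0.38] turn [ 0.007  0.004 -1.433] t 22.53 w 0.0872 q [ 0.33  0.88 -0.47  1.66  0.56  0.73 -0.55]
190 [ 0.5989 -0.1107  0.0261] [ 0.6387 -0.0717  0.0577] ((619.1262817382812, -90.9097900390625), 21.36614990234375)
((479.7139892578125, 1.7143497467041016), (29.05780601501465, 127.36909484863281), 74.66908264160156)
```

Weight sits upright in its seat (top at 0.057 m, centre within ~2 mm). Now the stapler; I'll move away from the bouquet before turning.

Request:
{"api": "jog_arm", "payload": {"rows": [[1.5,-3,0,0,0,0,0],[3,-6,0,0,0,-0.05,0],[4.5,-9,0,0,0,-0.17,0],[5.5,-12,0,0,0,-0.29,0],[7.2,-15,0,0,0,-0.41,0],[7.2,-15,0,0,0,-0.53,0],[7.2,-15,0,0,0,-0.65,0],[7.2,-15,0,0,0,-0.77,0],[7.2,-15,0,0,0,-0.89,0],[7.2,-15,0,0,0,-1.01,0],[7.2,-15,0,0,0,-1.13,0],[7.2,-15,0,0,0,-1.25,0]]}}

```text
time: 23.58
ee_pos: [0.478, 0.0008, 0.0849]
ee_rot: [0.22, 0.975, -0.0, -0.001]
ft_force: [0.1, -0.8, -0.2]
width: 0.0881
grip_force: 0.0
```

Request:
{"api": "jog_arm", "payload": {"rows": [[0,0,0,0,0,-0.1,0],[0,0,0,0,0,-0.18,0],[0,0,0,0,0,-0.18,0],[0,0,0,0,0,-0.18,0]]}}

```text
time: 23.92
ee_pos: [0.4781, 0.0009, 0.085]
ee_rot: [0.136, 0.991, 0.0, -0.001]
ft_force: [0.4, -0.1, 0.1]
width: 0.0883
grip_force: 0.0
```

```bash
python3 - <<'E'
from h import *
go(.4815,.0016,-.003,164.7)
E
```

```text
at [0.4781 0.0009 0.085 ] psi 164.4 -> shift [-0.32  0.16  8.8 ] turn [ 0.    -0.002 -0.005] t 23.92 w 0.0883 q [ 0.34  0.82 -0.72  2.09  0.99  0.62  0.2 ]
```

Request:
{"api": "jog_arm", "payload": {"rows": [[-0.3,0.1,2.5,0,0,0,0],[-0.3,0.1,5,0,0,0,0],[-0.3,0.1,7,0,0,0,0],[-0.3,0.1,8.3,0,0,0,0],[-0.3,0.1,8.8,0,0,0,0],[-0.3,0.1,8.8,0,0,0,1],[-0.3,0.1,8.8,0,0,0,1],[-0.3,0.1,8.8,0,0,0,1],[-0.3,0.1,8.8,0,0,0,1],[-0.3,0.1,8.8,0,0,0,1],[-0.3,0.1,8.8,0,0,0,1],[-0.3,0.1,8.8,0,0,0,1]], "newtons": 35}}

```text
time: 24.92
ee_pos: [0.4821, 0.001, -0.0018]
ee_rot: [0.135, 0.991, 0.0, 0.0]
ft_force: [-0.7, 1.2, -0.0]
width: 0.0438
grip_force: 0.0
```

Request:
{"api": "jog_arm", "payload": {"rows": [[0,0,0,0,0,0,1],[0,0,0,0,0,0,1],[0,0,0,0,0,0,1],[0,0,0,0,0,0,1],[0,0,0,0,0,0,1]]}}

```text
time: 25.33
ee_pos: [0.4819, 0.0009, -0.0021]
ee_rot: [0.135, 0.991, -0.0, 0.0]
ft_force: [-0.1, -0.6, 1.3]
width: 0.0286
grip_force: 35.0
```

Request:
{"api": "jog_arm", "payload": {"rows": [[0,0,-1,0,0,0,1],[0,0,-3,0,0,0,1],[0,0,-6,0,0,0,1],[0,0,-8,0,0,0,1],[0,0,-8,0,0,0,1]]}}

```text
time: 25.75
ee_pos: [0.4836, 0.0018, 0.0807]
ee_rot: [0.135, 0.991, 0.001, 0.002]
ft_force: [1.2, 0.3, -1.7]
width: 0.0285
grip_force: 35.0
```

```bash
python3 - <<'E'
from h import *
go(.6155,.1158,.077,183.8)
f=grab('scene','s7.png');P=cloud(f)
a=cv2.imread('pics/s7.png')[150:275,200:370];cv2.imwrite('pics/s7c.png',cv2.resize(a,None,fx=3,fy=3))
hsv=cv2.cvtColor(f['pixels'],cv2.COLOR_RGB2HSV)
m=(np.hypot(P[...,0]-.48,P[...,1])<.1)&(hsv[...,1]>150)&((hsv[...,0]<8)|(hsv[...,0]>172))
Q=P[m];print(len(Q),Q.min(0).round(4),Q.max(0).round(4),cv2.minAreaRect((Q[:,:2]*1000).astype(np.float32)))
E
```

```text
at [0.4836 0.0018 0.0807] psi 164.5 -> shift [-9.67 14.5   0.45] turn [ 0.002  0.005 -0.336] t 25.75 w 0.0285 q [ 0.32  0.83 -0.7   2.09  1.    0.6   0.2 ]
3 [0.4257 0.0074 0.1274] [0.4342 0.0105 0.1303] ((429.7506103515625, 8.481857299804688), (1.023018717765808, 9.074679374694824), 70.10440063476562)
```

View pics/s7c.png

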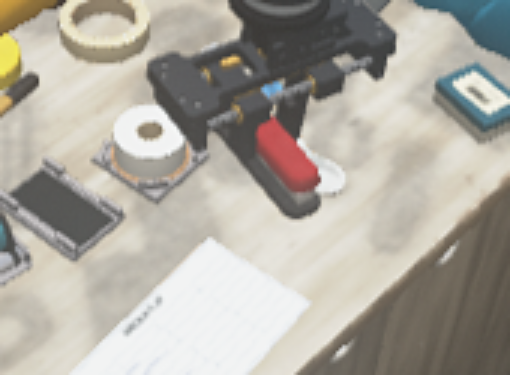

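Stapler held level (~285,170). Carrying it to the stand.

Request:
{"api": "jog_arm", "payload": {"rows": [[-1.5,2.2,0,0,0,-0.05,1],[-3,4.5,0,0,0,-0.1,1],[-4.5,6.8,0,0,0,-0.15,1],[-6,9,0,0,0,-0.22,1],[-7.5,11.2,0,0,0,-0.28,1],[-9,13.5,0,0,0,-0.336,1],[-9.7,14.5,0,0,0,-0.336,1],[-9.7,14.5,0,0,0,-0.336,1],[-9.7,14.5,0,0,0,-0.336,1],[-9.7,14.5,0,0,0,-0.336,1],[-9.7,14.5,0,0,0,-0.336,1]]}}

```text
time: 26.72
ee_pos: [0.6128, 0.1134, 0.0769]
ee_rot: [-0.033, 0.999, -0.001, -0.001]
ft_force: [0.8, 0.5, -2.1]
width: 0.0285
grip_force: 35.0
```

Request:
{"api": "jog_arm", "payload": {"rows": [[0,0,1.5,0,0,0,1],[0,0,3,0,0,0,1],[0,0,4,0,0,0,1],[0,0,4,0,0,0,1],[0,0,4,0,0,0,1]]}}

```text
time: 27.13
ee_pos: [0.6131, 0.1146, 0.0364]
ee_rot: [-0.033, 0.999, -0.0, -0.001]
ft_force: [0.2, 0.5, -1.4]
width: 0.0281
grip_force: 35.0
```

```bash
python3 - <<'E'
from h import *
go(.6155,.1158,.009,183.8)
f=grab('scene','s8.png')
a=cv2.imread('pics/s8.png')[150:275,160:330];cv2.imwrite('pics/s8c.png',cv2.resize(a,None,fx=4,fy=4))
E
```

```text
at [0.6131 0.1146 0.0364] psi -176.2 -> shift [-0.25  0.11  2.74] turn [-0.001 -0.002  0.   ] t 27.13 w 0.0281 q [ 0.15  1.05 -0.79  1.67  0.95  0.86  0.58]
```

View pics/s8c.png

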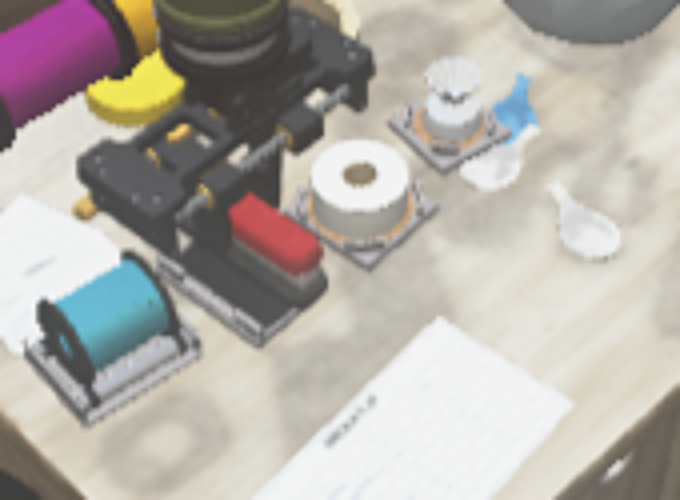

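The stapler is above the stand (~275,250) and the other three are in place. Lowering the last bit.

Request:
{"api": "jog_arm", "payload": {"rows": [[-0.2,0.1,0.8,0,0,0,1],[-0.2,0.1,1.6,0,0,0,1],[-0.2,0.1,2.2,0,0,0,1],[-0.2,0.1,2.5,0,0,0,1],[-0.2,0.1,2.7,0,0,0,1],[-0.2,0.1,2.7,0,0,0,1],[-0.2,0.1,2.7,0,0,0,1]]}}

```text
time: 27.77
ee_pos: [0.616, 0.1162, 0.0108]
ee_rot: [-0.033, 0.999, 0.0, 0.0]
ft_force: [-0.3, -0.4, -0.7]
width: 0.0282
grip_force: 35.0
```

Request:
{"api": "jog_arm", "payload": {"rows": [[0,0,0.1,0,0,0,1],[0,0,0.2,0,0,0,1],[0,0,0.2,0,0,0,1],[0,0,0.2,0,0,0,1]]}}

```text
time: 28.1
ee_pos: [0.616, 0.116, 0.0089]
ee_rot: [-0.033, 0.999, -0.0, 0.0]
ft_force: [0.1, -0.2, -2.4]
width: 0.0282
grip_force: 35.0
```

Request:
{"api": "jog_arm", "payload": {"rows": [[0,0,0,0,0,0,0.55],[0,0,0,0,0,0,0.5],[0,0,0,0,0,0,0.5],[0,0,0,0,0,0,0.5],[0,0,-1.5,0,0,0,0.5],[0,0,-4,0,0,0,0.5],[0,0,-7,0,0,0,0.5],[0,0,-9,0,0,0,0.5],[3.5,0,-9,0,0,0,0.5],[7.5,1,-10,0,0,0,0.5],[11,2,-10,0,0,0,0.5],[15,3,-10,0,0,0,0.5]]}}

```text
time: 29.1
ee_pos: [0.4639, 0.1366, 0.1105]
ee_rot: [-0.032, 0.999, 0.001, 0.001]
ft_force: [1.3, 0.2, -0.8]
width: 0.0439
grip_force: 0.0
```

Request:
{"api": "jog_arm", "payload": {"rows": [[3.5,-3,-3,0,0,0,0.5],[6,-6,-6,0,0,0,0.5],[6,-6,-6,0,0,0,0.5],[6,-6,-6,0,0,0,0.5]]}}

```text
time: 29.43
ee_pos: [0.4065, 0.0692, 0.1712]
ee_rot: [-0.033, 0.999, -0.002, 0.001]
ft_force: [-0.0, -0.8, -0.3]
width: 0.044
grip_force: 0.0
```

```bash
python3 - <<'E'
from h import *
go(.6155,.1158,.009,183.8)
for c in ['top','scene']:
    f=grab(c,c+'9.png');P=cloud(f)
    for n,ct,r,z0,z1 in [('stapler',(.6155,.116),.08,.04,.07),('reel',(.627,.213),.05,.03,.08),('roll',(.606,.0145),.045,.03,.06),('weight',(.6185,-.089),.04,.028,.07)]:
        Q=P[(np.hypot(P[...,0]-ct[0],P[...,1]-ct[1])<r)&(P[...,2]>z0)&(P[...,2]<z1)&(n!='stapler' or True)]
        if n=='stapler': Q=Q[abs(Q[:,1]-.116)<.03]
        if len(Q)>9: print(c,n,len(Q),np.round(cv2.minAreaRect((Q[:,:2]*1000).astype(np.float32))[0],1),np.round(cv2.minAreaRect((Q[:,:2]*1000).astype(np.float32))[1],1),round(cv2.minAreaRect((Q[:,:2]*1000).astype(np.float32))[2],1),np.percentile(Q[:,2],95).round(4))
a=np.hstack([cv2.imread('pics/top9.png')[110:260,130:330],cv2.imread('pics/scene9.png')[150:300,160:360]]);cv2.imwrite('pics/f9.png',cv2.resize(a,None,fx=2,fy=2,interpolation=2))
E
```

```text
at [0.4065 0.0692 0.1712] psi -176.3 -> shift [-21.13   3.36  16.23] turn [-0.005  0.002 -0.001] t 29.43 w 0.044 q [ 0.3   0.65 -0.93  2.2   0.85  0.71  0.41]
top stapler 568 [618.7 115.9] [128.2  30.4] 3.8 0.0586
top reel 603 [630.4 213.4] [66.4 60.8] 85.5 0.0685
top roll 481 [609.3  13.7] [65.4 64.7] 64.7 0.0432
top weight 199 [621.  -90.3] [38.1 37.7] 63.7 0.057
scene stapler 480 [612.1 117.5] [126.2  29.5] 4.7 0.0579
scene reel 628 [626.6 212.9] [67.7 61.7] 84.8 0.0678
scene roll 318 [606.9  19.2] [55.5 66.7] 65.5 0.0429
scene weight 125 [619.5 -91.2] [34.  40.1] 7.6 0.0567
```

View pics/f9.png

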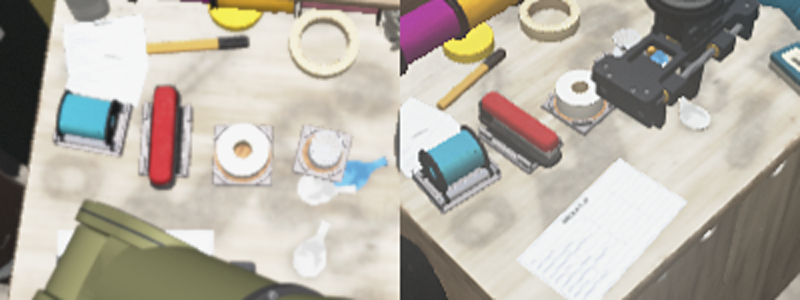

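All four items are in their holders in both views (left half: 90,115; 165,135; 243,150; 323,148), and the measured centres match the holders within about 2 mm.

```bash
python3 -c "
from cell import env
print(env.job_done())"
```

```text
the job is handed in; nothing more can be done
None
```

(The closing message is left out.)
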